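# Knock a stuck bearing out of its blind housing

### The arm

A 7-joint arm with a two-finger parallel gripper is mounted at the origin on a cart in front of the work surface, level with it; the furniture and walls round the work are solid. World frame = base frame: x ahead of the robot, y to its left, z up, the work surface at z = 0. Lengths are in m, angles in rad, forces in N, time in s.
With the tool pointing down it reaches from about 0.4 to 0.85 m from the base axis. Payload 10.4 kg.
Tool frame: the origin (TCP) lies midway between the tips of the shut fingers; the grasp point (between the pads) lies 19 mm behind it; x points along the fingers, z is the direction in which the jaws open and shut, and the axes are right-handed (so a half turn about x gives the same grasp; the last joint's range is limited). The gripper opens to 87 mm and grips with 3 to 60 N. Pads are 19 mm wide; open, the fingers measure 117 mm over their backs; the gripper's body (75 mm by 190 mm) begins 51 mm behind the grasp point.
Start: joints at [-1.212, 0.332, -0.065, 1.46, 0.022, 1.35, -0.088], TCP at [0.233, 0.58, 0.223] pointing down, gripper open.
Joint ranges: [-2.6, 2.6], [-0.5, 2.12], [-1.47, 1.34], [0.16, 2.42], [-1.27, 4.41], [0.06, 2.06], [-2.6, 2.6]. Speed limits (rad/s): [2.22, 2.22, 2.79, 2.79, 3.14, 3.14, 3.14].

### API

Orientations are given as a unit quaternion [x, y, z, w].
In Python, from bench import read_state, camera, camera_params, close_job gives the robot as it stands.
- The arm moves only by the tool arm_command, never from a script. Its argument "targets" is a list of rows, each a list of 7 numbers: the closure in counts, from 0 (fully open) to 255 (shut), then the shift along the tool's x, y, z in mm, then the turn, a rotation vector about the tool's x, y, z in rad. A call has 1 to 10 rows; each row is the pose to reach, as a shift and turn from the pose commanded when the call began, along the tool's axes at that moment; what a row does not reach only later rows make up. A row lasts 1/10 s, in which the tool goes at most 50 mm and 8.59 degrees, less where a joint would pass 70% of its speed; a pose out of reach is approached as far as the arm can. A call with a gripper value outside its range is refused whole. The fingers move at their own pace and stop on an object; "newtons" is the grip in N (left out, the last holds). Time passes only in rows, so rows that repeat a pose let the fingers close. It gives the time, the measured TCP pose, the force and the opening at its end, in the units of the state.
- read_state(): the state, without advancing time (a new reading comes with each control period).
- camera(name): name is "side" or "top"; returns the picture (480x640x3 uint8, red, green, blue); there is no depth.
- camera_params(name): a dict with "intrinsics" (3x3 intrinsics, pixels), "xyz" and "orientation" of the camera in the world. Camera axes: x right, y down, z forward; pixel columns grow to the right and rows downward; lengths in m; the calibration is good to about 2 mm. A picture is of the moment at which its call begins. camera_params takes no time and is no camera call.
- close_job(): hands the job in, once; it reports no verdict.
The state is a dict: "time": time; "joint_positions": joint angles; "joint_vel": joint speeds; "joint_torque": joint torques, N m; "ee_pos": TCP position; "eef_rot": TCP orientation; "ft_force": force on the tool from outside, world axes, zero at the start; "torque": the same for the moment, N m; "width": finger opening in m.
Only numpy, scipy, OpenCV 4.12 (cv2) and the standard library are available. Lean on these libraries where they do the work, as an engineer would, in place of code of your own. Each camera call takes 0.05 s, during which the arm holds its last target.

### The job

The ball bearing is stuck in the blind housing on the sloping knock-out stand: take the brass drift from its stand and press the bearing out from behind through the two small knock-out holes in the housing's back, a few millimetres at one hole and then at the other, so that it comes out square and is never cocked in its seat. Press gently, do not hammer, and do not touch the bearing with the gripper: once free it slides down the plate and must end lying flat, at rest in the V stop. Put the drift back upright, fully down, in a hole of its stand and leave the sample disc, screwdriver and flanged shaft where they are.

Things in the scene. Friction and masses are not known exactly. Their poses are not given: they have to be found in the camera images.
- knockout_stand: Fixed stand: aluminium run-out plate 204 x 134 mm sloping 25 degrees, lower end to the robot, a grey square housing over its upper part, a V stop at its lower end. Origin on the plate's upper face under the housing's middle; x uphill along the plate, y across it (left seen from the robot), z square to the plate, leaning back to the robot. Plate in this frame (mm): x -142 to 62, y -67 to 67, top z 0.
- housing_back (a point): Middle of the housing's closed back (its upper face), stand frame (0, 0, 49) mm, axes as the stand's. The housing spans x -51 to 51, y -56 to 56, z 27 to 49. A boss 19 mm wide stands 4 mm up in the middle of the back, four screw heads 6 mm high near its corners; the two knock-out holes lie left and right of the boss.
- seat_mouth (a point): Centre of the round seat's mouth in the housing's underside, stand frame (0, 0, 27) mm. Seat 53.5 mm wide, 14 mm deep (z 27 to 41); 27 mm of space below it. Spring pads grip the bearing: 6 to 20 N at one hole moves that side of it while the other side stays as a pivot; it comes free after 8 to 14 mm of travel. Cocked means tilted over 8 degrees, 5.5 mm more at one hole than at the other.
- bearing: Double-row ball bearing, steel with black seals, 52 mm outside diameter, 20 mm wide, about 0.19 kg. Origin at the centre of its lower face (the one towards the plate), z along its axis, as the stand's z. It starts stuck in the seat, its lower face 18 to 21 mm above the plate, so its upper face lies 0 to 3 mm below the inner end of the knock-out holes.
- hole_left (a point): Centre of the mouth of the left knock-out hole on the housing's back, at stand frame (0, 20, 49) mm; the hole is 12 mm wide with a 1.5 mm chamfer, runs along the stand's z through 8 mm of wall and opens onto the rim of the bearing's upper face. Axes as the stand's.
- hole_right (a point): The same for the right knock-out hole, at stand frame (0, -20, 49) mm.
- vee_seat (a point): Point on the run-out plate where the bearing's origin lies when it rests against both bars of the V stop: stand frame (-88, 0, 0) mm. The bars are 15 mm high. The plate is slippery: a freed bearing slides there by itself.
- drift: Loose brass drift (push-out punch) 105 mm long, 85 g: a round nose 8 mm thick and 45 mm long with a rounded end, then a square handle 14 x 14 mm, 60 mm long. Origin at the tip of the nose, z along the drift towards the handle, x and y square to the handle's flats; the handle spans z 45 to 105 mm. It starts upright in one hole of its stand, the handle's shoulder resting on the top, tip 3 mm above the bench.
- drift_stand: Fixed aluminium block 46 x 86 mm, 48 mm high, with two upright holes 12.5 mm wide (chamfer 1.5 mm) through it, 42 mm apart along its y. Origin at the centre of its underside on the bench, z up.
- stand_hole_a (a point): Centre of the mouth of the hole that holds the drift at the start, at drift stand frame (0, 21, 48) mm.
- stand_hole_b (a point): Centre of the mouth of the empty hole, at drift stand frame (0, -21, 48) mm.
- sample_disc: Turned steel disc with a small centre hole, 45 mm wide, 11 mm high, lying flat on the bench; origin at the centre of its underside. To be left alone.
- screwdriver_a: Screwdriver with yellow handle, 202 mm long, 26 mm thick, lying on the bench behind the stands; origin at the middle of its underside, y along it towards the handle. To be left alone.
- flanged_shaft: Turned steel shaft with flange, 42 mm wide, 50 mm high, standing on its flange on the bench; origin at the centre of its underside. To be left alone.
There are look-alikes about, which are no part of the job. Of the things shaped like the drift, the brass one is meant.

How it is judged:
By the outcome, as a careful person would: the job done as asked, in the order asked, and still so for the second after the job is handed in, with the robot touching nothing.
It also fails if it takes over 64 s, if anything falls off the work surface, if the arm or the gripper's body presses on something with over 40 N, if the wrist force passes 120 N, or if a joint passes its speed limit or range.

## Working session

There is one attempt and no reset: what is moved stays moved. The work goes in short steps, Python scripts to look and compute and a tool call to move; the robot and the scene stay as the last step left them, time stands still between calls to the robot, and variables do not carry over. Pictures are saved under pics/ and viewed, and the job is handed in when it is done.

Besides the shell and the picture viewer there is one more tool, called in YAML: its name, and indented under it one key for each argument. arm_command: Moves the arm, as the interface text tells. Its arguments: {"type":"object","properties":{"targets":{"type":"array"},"newtons":{"type":"number"}},"required":["targets"]}

```bash
mkdir -p pics; python3 - <<'E'
from bench import *
import cv2
for n in("side","top"):
    im=camera(n); cv2.imwrite(f"pics/{n}0.png",im[:,:,::-1]); print(n,camera_params(n))
print(read_state())
E
```

```text
side {'intrinsics': array([[580.23996452,   0.        , 321.46393199],
       [  0.        , 580.23996452, 231.72967032],
       [  0.        ,   0.        ,   1.        ]]), 'xyz': array([ 0.27481701, -1.08547672,  0.61367193]), 'orientation': array([ 0.84141874, -0.08354279,  0.06666038, -0.52970888])}
top {'intrinsics': array([[455.86017772,   0.        , 323.90979716],
       [  0.        , 455.86017772, 238.16647239],
       [  0.        ,   0.        ,   1.        ]]), 'xyz': array([0.30724455, 0.00303706, 1.08116875]), 'orientation': array([ 0.73247896, -0.67209754,  0.07192298, -0.08115755])}
{'time': 0.1, 'joint_positions': array([-1.21163142,  0.33281397, -0.06470366,  1.460857  ,  0.02158227,
        1.34986705, -0.08851762]), 'joint_vel': array([ 5.16077986e-05, -2.23522898e-03, -4.83463782e-04, -3.85125948e-03,
       -3.33138234e-04,  9.63553565e-04, -1.66230415e-05]), 'joint_torque': array([ 2.10897153e-03, -6.24539065e+01,  2.49568460e-02, -3.90715706e+01,
       -6.14830339e-02,  3.66651267e-02,  5.25892119e-05]), 'ee_pos': array([0.23271861, 0.57969498, 0.22183034]), 'eef_rot': array([-0.39631448,  0.58613991,  0.39579784,  0.58542199]), 'ft_force': array([-0.59171513, -0.36268551,  0.12591061]), 'torque': array([-0.05901275,  0.02916707, -0.01945615]), 'width': 0.08720252037686105}
```

View pics/side0.png

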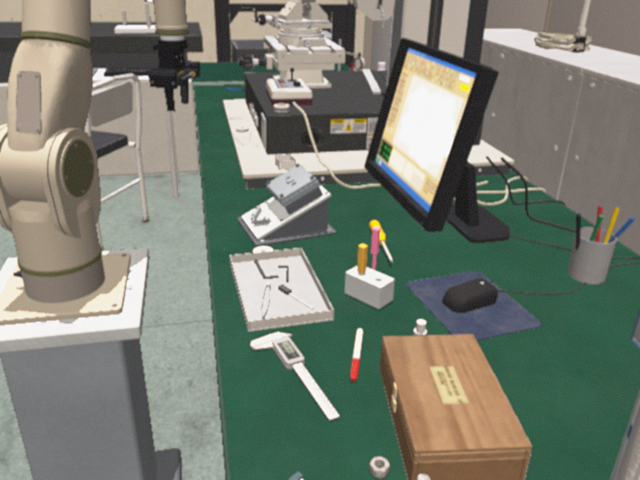

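View pics/top0.png

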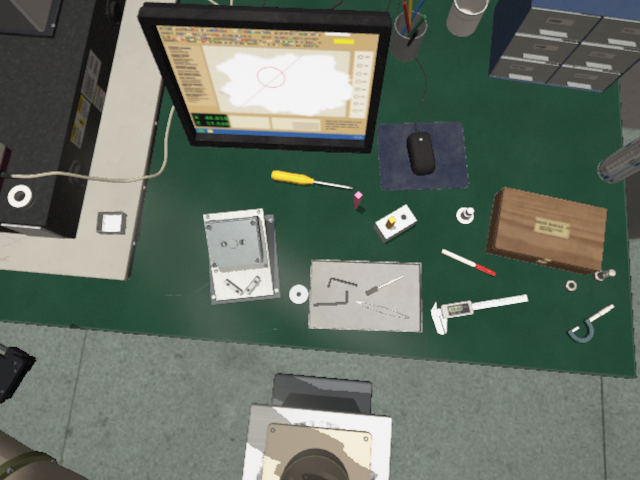

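Side view: the knock-out stand is at about (290,205), the drift stand at (370,285) with the brass drift at (362,258), and a pink look-alike at (375,245). In the top view the stand is at (240,255), the drift stand at (396,223) and the screwdriver at (310,180). I'll enlarge these areas.

```bash
cat > h.py <<'E'
import numpy as np, cv2
from scipy.spatial.transform import Rotation as R
from bench import *
def cam(n):
    p=camera_params(n); return p["intrinsics"],R.from_quat(p["orientation"]).as_matrix(),p["xyz"]
def proj(n,P):
    K,Rm,t=cam(n); c=(np.atleast_2d(P)-t)@Rm; u=c@K.T; return u[:,:2]/u[:,2:]
def ray(n,uv):
    K,Rm,t=cam(n); d=Rm@np.linalg.solve(K,np.array([uv[0],uv[1],1.])); return t,d
def onz(n,uv,z):
    t,d=ray(n,uv); return t+d*(z-t[2])/d[2]
def tri(u1,u2,n1="side",n2="top"):
    a,d=ray(n1,u1); b,e=ray(n2,u2); s=np.linalg.lstsq(np.c_[d,-e],b-a,rcond=None)[0]
    p,q=a+s[0]*d,b+s[1]*e; return (p+q)/2,np.linalg.norm(p-q)
def crop(im,x,y,w,h,k,f):
    cv2.imwrite(f,cv2.resize(im[y:y+h,x:x+w],None,fx=k,fy=k,interpolation=cv2.INTER_CUBIC))
E
python3 - <<'E'
from h import *
s=cv2.imread("pics/side0.png");t=cv2.imread("pics/top0.png")
crop(t,195,200,100,110,5.4,"pics/c1.png")
crop(t,340,180,90,70,8,"pics/c2.png")
crop(s,230,155,110,95,6,"pics/c3.png")
crop(s,330,210,80,100,6,"pics/c4.png")
E
```

```text
(no output)
```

View pics/c1.png

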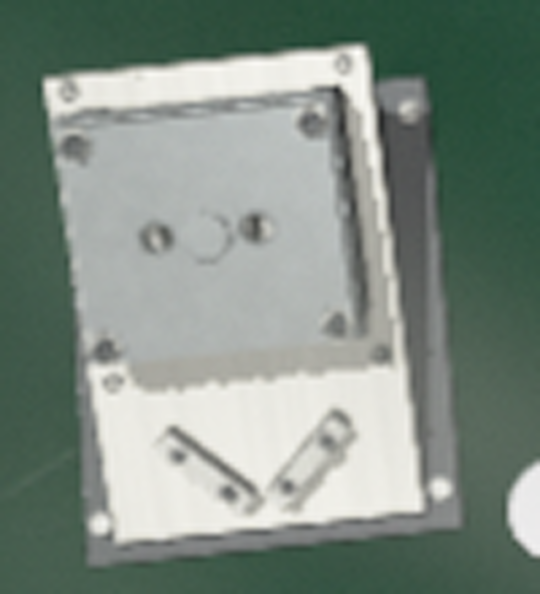

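View pics/c2.png

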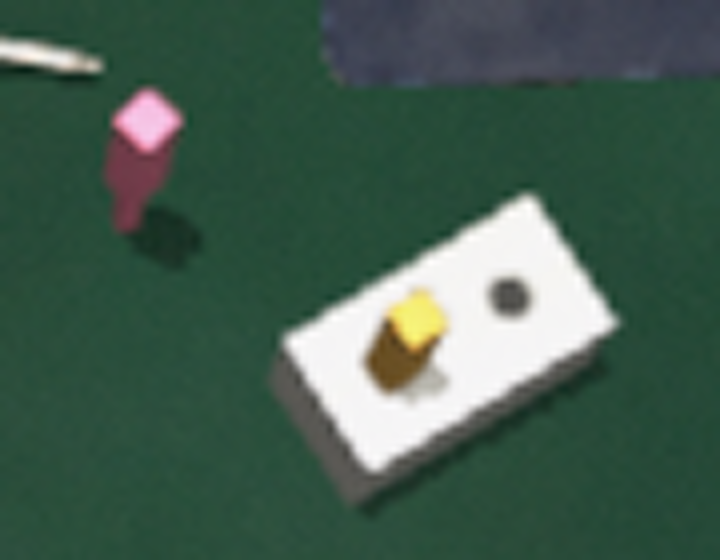

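View pics/c3.png

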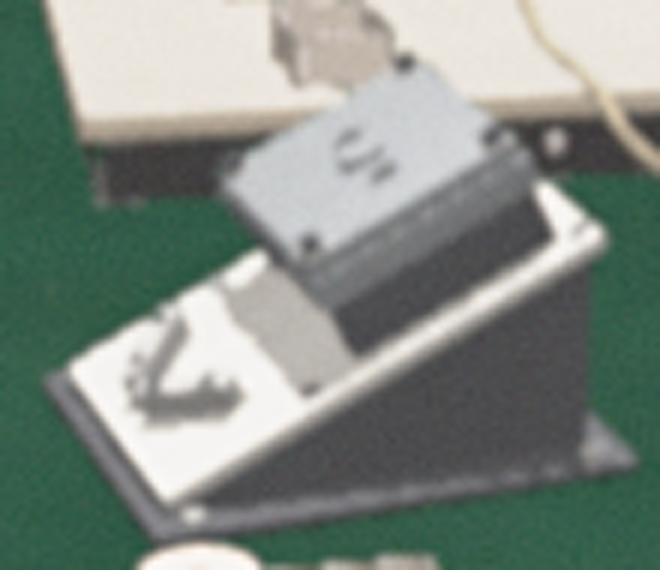

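View pics/c4.png

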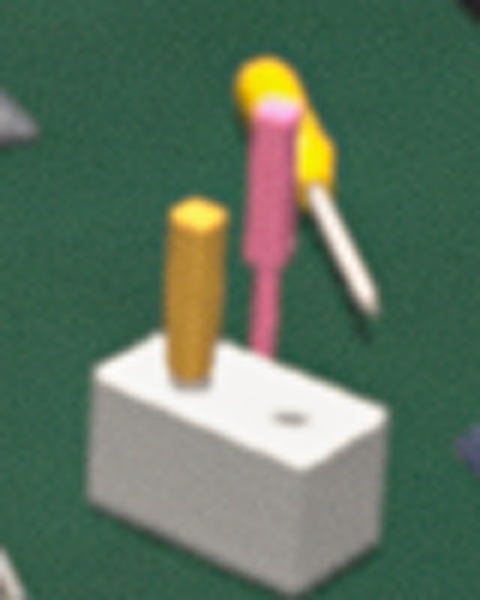

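```bash
python3 - <<'E'
from h import *
T=lambda u,v:(195+(u+.5)/5.4-.5,200+(v+.5)/5.4-.5)
S=lambda u,v:(230+(u+.5)/6-.5,155+(v+.5)/6-.5)
pts={"holeL":((157,237),(350,135)),"holeR":((257,228),(382,173)),
"scrLR(nearlow)":((335,325),(310,243)),"scrUR":((313,123),(498,138)),"scrUL":((75,148),(404,62)),
"plLR":((425,512),(175,500)),"plUR":((366,44),(607,235)),"plLL":((113,545),(70,370))}
P={}
for k,(a,b) in pts.items():
    P[k],g=tri(S(*b),T(*a)); print(k,P[k].round(4),round(g*1000,1))
d=lambda a,b:np.linalg.norm(P[a]-P[b])
print(d("holeL","holeR"),d("plLR","plUR"),d("plLR","plLL"))
# holes in plane from nominal
T2=lambda u,v:(340+(u+.5)/8-.5,180+(v+.5)/8-.5)
S2=lambda u,v:(330+(u+.5)/6-.5,210+(v+.5)/6-.5)
for n,a,b,z in[("B",(510,298),(290,418),.048),("drifttop",(416,320),(198,214),.108),("c1",(283,342),(97,373),.048),("c2",(530,192),(160,332),.048),("c3",(618,322),(386,412),.048),("c4",(373,472),(303,468),.048)]:
    p,g=tri(S2(*b),T2(*a)); print(n,p.round(4),round(g*1000,1),onz("top",T2(*a),z).round(4),onz("side",S2(*b),z).round(4))
E
```

```text
holeL [0.4884 0.2387 0.1219] 1.1
holeR [0.4954 0.1999 0.1195] 0.2
scrLR(nearlow) [0.4614 0.1667 0.1048] 0.1
scrUR [0.5368 0.179  0.1394] 2.7
scrUL [0.5169 0.271  0.1408] 0.1
plLR [0.4002 0.1333 0.0139] 5.2
plUR [0.5807 0.1686 0.1001] 0.6
plLL [0.3729 0.2662 0.0131] 1.9
0.039469425180260975 0.20316661464239652 0.13566672371198793
B [ 0.6017 -0.1546  0.0476] 0.9 [ 0.6011 -0.1545  0.048 ] [ 0.6019 -0.1551  0.048 ]
drifttop [ 0.5768 -0.1202  0.1065] 1.6 [ 0.5756 -0.1198  0.108 ] [ 0.5768 -0.1227  0.108 ]
c1 [ 0.5701 -0.0881  0.0349] 30.2 [ 0.5822 -0.0891  0.048 ] [ 0.5475 -0.1156  0.048 ]
c2 [ 0.589  -0.1477  0.0877] 62.2 [ 0.6339 -0.1587  0.048 ] [ 0.5756 -0.0919  0.048 ]
c3 [ 0.6073 -0.1869  0.0636] 29.8 [ 0.5965 -0.1863  0.048 ] [ 0.634  -0.1567  0.048 ]
c4 [ 0.5857 -0.1288  0.0083] 61.6 [ 0.5455 -0.1175  0.048 ] [ 0.5966 -0.1859  0.048 ]
```

```bash
python3 - <<'E'
from h import *
from scipy.optimize import least_squares
T=lambda u,v:(195+(u+.5)/5.4-.5,200+(v+.5)/5.4-.5)
S=lambda u,v:(230+(u+.5)/6-.5,155+(v+.5)/6-.5)
m=np.array([[0,20,49],[0,-20,49],[-142,-67,0],[62,-67,0],[-142,67,0]])/1000
W=np.array([[0.4884,0.2387,0.1219],[.4954,.1999,.1195],[.4002,.1333,.0139],[.5807,.1686,.1001],[.3729,.2662,.0131]])
mc,Wc=m-m.mean(0),W-W.mean(0)
Rk,_=R.align_vectors(Wc,mc); print("kabsch zyx deg",Rk.as_euler("ZYX",degrees=True))
f=lambda p:((R.from_euler("ZY",[p[0],-np.radians(25)]).apply(m)+p[1:])-W).ravel()
s=least_squares(f,[.19,.5,.2,.06]); p=s.x; print("yaw",np.degrees(p[0]),p[1:],(s.fun.reshape(-1,3)*1000).round(1))
Q=R.from_euler("ZY",[p[0],-np.radians(25)])
for n in([0,.02,.049],[0,-.02,.049]):
    w=Q.apply(n)+p[1:]; print(w.round(4),proj("top",w),proj("side",w))
print("obs",T(157,237),T(257,228),S(350,135),S(382,173))
t=cv2.imread("pics/top0.png"); h=cv2.cvtColor(t,cv2.COLOR_BGR2HSV)
mk=cv2.inRange(h,(20,100,180),(35,255,255)); mk[:,:380]=0
ys,xs=np.nonzero(mk); print(len(xs))
c=np.c_[xs,ys].astype(np.float32); print(c.mean(0),cv2.minAreaRect(c))
w=np.array([onz("top",q,.108)[:2] for q in c]).astype(np.float32); print(w.mean(0),cv2.minAreaRect(w*1000))
print("pink",tri((330+276/6,210+105/6),(340+148/8,180+120/8)),onz("top",(340+122/8,180+228/8),0))
print("monitor bottom", tri((435,222),(372,150)), tri((370,160),(193,148)))
E
```

```text
kabsch zyx deg [ 10.94073062 -25.55651107   0.68978033]
yaw 10.96927748835924 [0.51260704 0.22372833 0.07470062] [[ 0.1  0.7 -2.8]
 [ 0.7  0.3 -0.4]
 [-1.2  0.2  0.8]
 [-0.2  0.   0.8]
 [ 0.6 -1.2  1.6]]
[0.4885 0.2394 0.1191] [[223.66198553 243.43112629]] [[287.68646178 178.07365891]]
[0.4961 0.2002 0.1191] [[242.16209327 241.51421869]] [[293.4557221  183.54538728]]
obs (223.66666666666666, 243.48148148148147) (242.1851851851852, 241.8148148148148) (287.9166666666667, 177.08333333333334) (293.25, 183.41666666666666)
31
[391.74194 219.54839] ((391.8000183105469, 219.60000610351562), (5.366562843322754, 5.366562843322754), 63.43495178222656)
[ 0.5756303 -0.1202132] ((575.5494384765625, -120.33675384521484), (12.048931121826172, 12.048553466796875), 29.303699493408203)
pink (array([ 0.627597  , -0.04352071,  0.10533566]), np.float64(0.0016325212469968777)) [ 0.62585279 -0.04284164  0.        ]
monitor bottom (array([ 0.73981727, -0.06766814,  0.11785771]), np.float64(0.015873511147105952)) (array([0.71489091, 0.33724187, 0.11865024]), np.float64(0.02515304977123584))
```

```bash
cat >> h.py <<'E'
SY=np.radians(11.0); SQ=R.from_euler("ZY",[SY,-np.radians(25)]); SO=np.array([.5126,.2237,.0747])
HL=SQ.apply([0,.02,.049])+SO; HR=SQ.apply([0,-.02,.049])+SO
def goal(pos,Rt,st=None):
    st=st or read_state(); r=R.from_quat(st["eef_rot"]); 
    d=r.inv().apply(np.array(pos)-st["ee_pos"])*1000; w=(r.inv()*Rt).as_rotvec()
    print("shift mm",d.round(1),"rotvec",w.round(4),"deg",np.degrees(np.linalg.norm(w)).round(1)); return d,w
def down(yaw): # tool x down, tool z horizontal at azimuth yaw (rad)
    z=np.array([np.cos(yaw),np.sin(yaw),0]);x=np.array([0,0,-1.]);return R.from_matrix(np.c_[x,np.cross(z,x),z])
E
python3 - <<'E'
from h import *
st=read_state(); M=R.from_quat(st["eef_rot"]).as_matrix(); print(M.round(3))
print("jaw az",np.degrees(np.arctan2(M[1,2],M[0,2])))
t=cv2.imread("pics/top0.png"); b=cv2.resize(t[205:235,375:410],None,fx=16,fy=16,interpolation=cv2.INTER_CUBIC)
h=cv2.cvtColor(b,cv2.COLOR_BGR2HSV); 
for lo in(150,190,220):
    mk=cv2.inRange(h,(18,90,lo),(38,255,255))
    c=max(cv2.findContours(mk,0,2)[0],key=cv2.contourArea)[:,0].astype(float)
    w=np.array([onz("top",(375+(q[0]+.5)/16-.5,205+(q[1]+.5)/16-.5),.108)[:2] for q in c]).astype(np.float32)
    print(lo,cv2.minAreaRect(w*1000))
cv2.imwrite("pics/dr.png",b)
for yd in (-60,30,120): 
    print(yd); goal([.576,-.1205,.25],down(np.radians(yd)))
E
```

```text
[[-0.    -0.928  0.373]
 [-0.001  0.373  0.928]
 [-1.    -0.    -0.001]]
jaw az 68.12654674202574
150 ((575.1812133789062, -120.15845489501953), (14.207147598266602, 13.808431625366211), 39.32748031616211)
190 ((575.5589599609375, -120.30728149414062), (13.930206298828125, 13.083463668823242), 40.37474060058594)
220 ((575.8091430664062, -120.25772094726562), (13.111149787902832, 12.896628379821777), 37.04435348510742)
-60
shift mm [ -27.5 -579.4 -521.9] rotvec [ 2.2362e+00 -6.0000e-04  1.4000e-03] deg 128.1
30
shift mm [ -27.5 -579.4 -521.9] rotvec [ 6.654e-01 -1.200e-03  5.000e-04] deg 38.1
120
shift mm [ -27.5 -579.4 -521.9] rotvec [-9.054e-01 -1.200e-03 -5.000e-04] deg 51.9
```

View pics/dr.png

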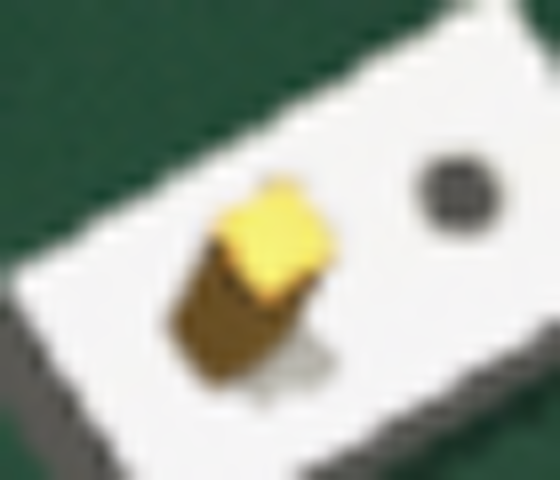

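arm_command:
  targets:
    - [80, -28, -579, -522, 2.088, 0, 0]
    - [80, -28, -579, -522, 2.088, 0, 0]
    - [80, -28, -579, -522, 2.088, 0, 0]
    - [80, -28, -579, -522, 2.088, 0, 0]
    - [80, -28, -579, -522, 2.088, 0, 0]
    - [80, -28, -579, -522, 2.088, 0, 0]
    - [80, -28, -579, -522, 2.088, 0, 0]
    - [80, -28, -579, -522, 2.088, 0, 0]
    - [80, -28, -579, -522, 2.088, 0, 0]
    - [80, -28, -579, -522, 2.088, 0, 0]
  newtons: 30

```text
time: 1.1
ee_pos: [0.4529, 0.1292, 0.2405]
eef_rot: [0.112, 0.698, -0.111, 0.698]
ft_force: [0.8, 0.1, -0.2]
width: 0.0595
```

```bash
python3 - <<'E'
from h import *
print(read_state()["joint_positions"].round(2)); goal([.576,-.1205,.20],down(np.radians(-51.5)))
E
```

```text
[-0.76 -0.04  0.38  1.84  0.01  1.34 -0.7 ]
shift mm [  40.4 -198.9  194.8] rotvec [ 5.817e-01 -2.000e-04 -4.000e-04] deg 33.3
```

arm_command:
  targets:
    - [80, 40, -199, 195, 0.582, 0, 0]
    - [80, 40, -199, 195, 0.582, 0, 0]
    - [80, 40, -199, 195, 0.582, 0, 0]
    - [80, 40, -199, 195, 0.582, 0, 0]
    - [80, 40, -199, 195, 0.582, 0, 0]
    - [80, 40, -199, 195, 0.582, 0, 0]
    - [80, 40, -199, 195, 0.582, 0, 0]
    - [80, 40, -199, 195, 0.582, 0, 0]
    - [80, 40, -199, 195, 0.582, 0, 0]

```text
time: 2.0
ee_pos: [0.5772, -0.1166, 0.2004]
eef_rot: [0.305, 0.638, -0.305, 0.638]
ft_force: [-0.2, 0.2, 0.8]
width: 0.0598
```

```bash
python3 - <<'E'
from h import *
for n in("side","top"): cv2.imwrite(f"pics/{n}1.png",camera(n)[:,:,::-1])
st=read_state();print(st["joint_positions"].round(2),st["joint_vel"].round(3),st["ee_pos"],st["width"],st["ft_force"]); goal([.576,-.1205,.072],down(np.radians(-51.5)))
s=cv2.imread("pics/side1.png"); crop(s,300,130,160,200,3,"pics/c5.png")
E
```

```text
[-0.41  0.3   0.65  1.62 -0.19  1.28 -0.62] [ 0.001 -0.003  0.006 -0.003  0.     0.001  0.002] [ 0.57733152 -0.11645921  0.20067653] 0.05977295950787501 [ 0.89574901 -0.13505589  0.63091638]
shift mm [128.7  -3.7   2.4] rotvec [ 0.0078 -0.0005 -0.0008] deg 0.4
```

View pics/c5.png

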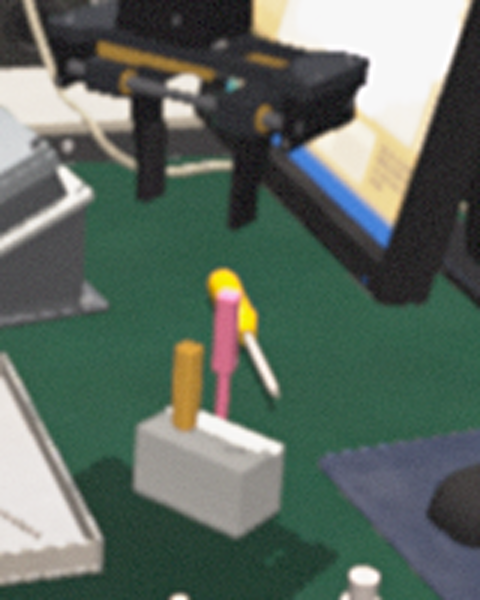

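View pics/top1.png

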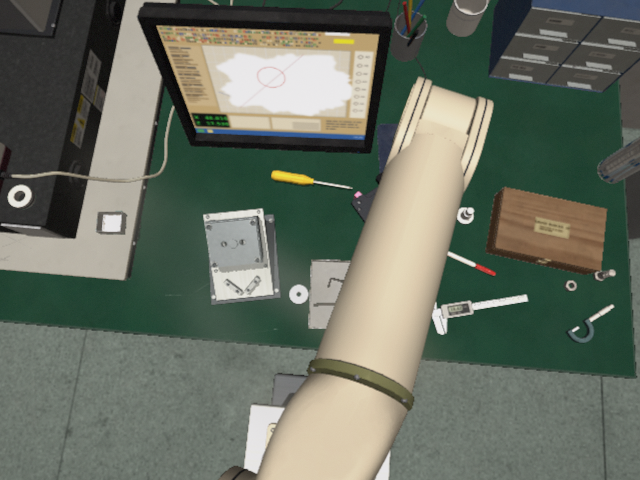

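arm_command:
  targets:
    - [80, 30, -3.7, 2.4, 0.008, 0, 0]
    - [80, 60, -3.7, 2.4, 0.008, 0, 0]
    - [80, 80, -3.7, 2.4, 0.008, 0, 0]
    - [80, 95, -3.7, 2.4, 0.008, 0, 0]
    - [80, 110, -3.7, 2.4, 0.008, 0, 0]
    - [80, 120, -3.7, 2.4, 0.008, 0, 0]
    - [80, 129, -3.7, 2.4, 0.008, 0, 0]
    - [80, 129, -3.7, 2.4, 0.008, 0, 0]
    - [80, 129, -3.7, 2.4, 0.008, 0, 0]

```text
time: 3.0
ee_pos: [0.5763, -0.1222, 0.0719]
eef_rot: [0.308, 0.636, -0.308, 0.637]
ft_force: [-0.1, 0.7, 0.9]
width: 0.0595
```

```bash
python3 - <<'E'
from h import *
cv2.imwrite("pics/side2.png",camera("side")[:,:,::-1])
st=read_state();print(st["ee_pos"],st["ft_force"]); goal([.576,-.1205,.072],down(np.radians(-51.5)))
s=cv2.imread("pics/side2.png"); crop(s,310,190,110,120,5,"pics/c6.png")
E
```

```text
[ 0.57641395 -0.12219664  0.07209179] [-0.01175248 -0.78870373  0.76260949]
shift mm [ 0.1  0.7 -1.6] rotvec [-0.0023  0.0006 -0.0007] deg 0.1
```

View pics/c6.png

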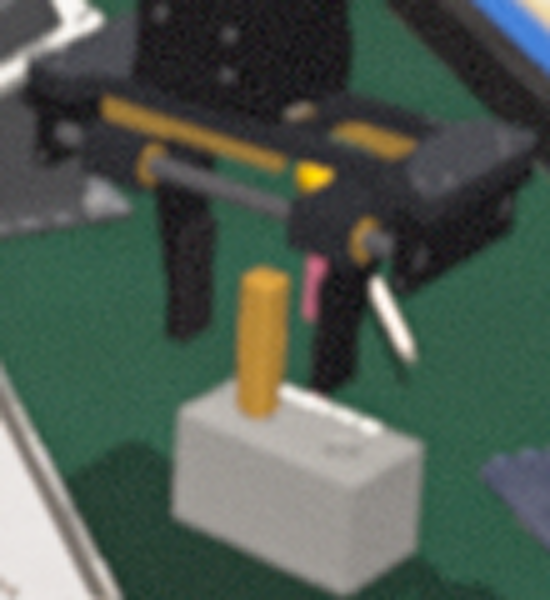

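arm_command:
  targets:
    - [80, 0, 0.7, -1.5, 0, 0, 0]
    - [160, 0, 0.7, -1.5, 0, 0, 0]
    - [255, 0, 0.7, -1.5, 0, 0, 0]
    - [255, 0, 0.7, -1.5, 0, 0, 0]
    - [255, 0, 0.7, -1.5, 0, 0, 0]
    - [255, 0, 0.7, -1.5, 0, 0, 0]
    - [255, 0, 0.7, -1.5, 0, 0, 0]
    - [255, 0, 0.7, -1.5, 0, 0, 0]
  newtons: 60

```text
time: 3.85
ee_pos: [0.5757, -0.1205, 0.0715]
eef_rot: [0.308, 0.636, -0.308, 0.637]
ft_force: [0.2, 0.5, 1.0]
width: 0.0135
```

```bash
python3 - <<'E'
from h import *
st=read_state();print(st["ee_pos"],st["ft_force"],st["torque"],st["width"]); goal([.576,-.1205,.072],down(np.radians(-51.5)))
E
```

```text
[ 0.57572755 -0.12054791  0.07152851] [0.17001298 0.5468213  0.98246851] [-0.08269682  0.19141783  0.00037334] 0.013460711648484733
shift mm [-0.5  0.2  0.1] rotvec [-0.0022  0.0003 -0.0002] deg 0.1
```

arm_command:
  targets:
    - [255, -10, 0, 0, 0, 0, 0]
    - [255, -30, 0, 0, 0, 0, 0]
    - [255, -60, 0, 0, 0, 0, 0]
    - [255, -100, 0, 0, 0, 0, 0]
    - [255, -150, 0, 0, 0, 0, 0]
    - [255, -200, 0, 0, 0, 0, 0]
    - [255, -210, 0, 0, 0, 0, 0]
    - [255, -210, 0, 0, 0, 0, 0]

```text
time: 4.65
ee_pos: [0.5763, -0.1208, 0.2838]
eef_rot: [0.309, 0.635, -0.307, 0.638]
ft_force: [0.5, 0.1, -1.3]
width: 0.0134
```

```bash
cat >> h.py <<'E'
TL=.0685
def tip(): 
    st=read_state(); return st["ee_pos"]+R.from_quat(st["eef_rot"]).apply([TL,0,0])
def stf(p): return SQ.inv().apply(p-SO)*1000
def press_R(th=0.):
    x=-SQ.apply([0,0,1]); z=SQ.apply([np.cos(th),np.sin(th),0]); return R.from_matrix(np.c_[x,np.cross(z,x),z])
def tcpfor(ptip): return ptip+SQ.apply([0,0,TL])
E
python3 - <<'E'
from h import *
cv2.imwrite("pics/side3.png",camera("side")[:,:,::-1])
st=read_state();print(st["ee_pos"],st["ft_force"],st["width"],st["joint_positions"].round(2)); 
print(HL,HR,tcpfor(HR+SQ.apply([0,0,.03])))
goal(tcpfor(HR+SQ.apply([0,0,.06])),press_R())
s=cv2.imread("pics/side3.png"); crop(s,310,100,120,200,3,"pics/c7.png")
print("tip expected px",proj("side",tip()))
E
```

```text
[ 0.57556017 -0.12045848  0.28158056] [-0.72442085 -0.33491644 -1.78868027] 0.013498269947924807 [-0.42  0.25  0.67  1.5  -0.16  1.44 -0.65]
[0.48845599 0.23938121 0.11910908] [0.49608835 0.20011613 0.11910908] [0.45522528 0.19217315 0.2083804 ]
shift mm [  46.    88.5 -325.6] rotvec [-1.0749 -0.3912  0.2378] deg 66.9
tip expected px [[364.68783005 194.46484599]]
```

View pics/c7.png

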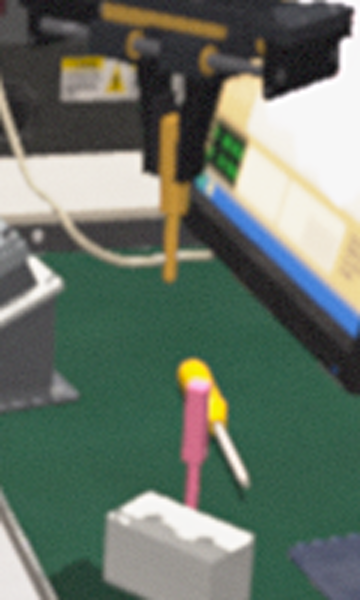

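arm_command:
  targets:
    - [255, 0, 25, -40, -0.1, -0.04, 0.02]
    - [255, 46, 88, -326, -1.075, -0.391, 0.238]
    - [255, 46, 88, -326, -1.075, -0.391, 0.238]
    - [255, 46, 88, -326, -1.075, -0.391, 0.238]
    - [255, 46, 88, -326, -1.075, -0.391, 0.238]
    - [255, 46, 88, -326, -1.075, -0.391, 0.238]
    - [255, 46, 88, -326, -1.075, -0.391, 0.238]
    - [255, 46, 88, -326, -1.075, -0.391, 0.238]
    - [255, 46, 88, -326, -1.075, -0.391, 0.238]
    - [255, 46, 88, -326, -1.075, -0.391, 0.238]

```text
time: 5.7
ee_pos: [0.4418, 0.1888, 0.2344]
eef_rot: [-0.05, 0.536, 0.079, 0.839]
ft_force: [-0.3, 0.1, -0.7]
width: 0.0135
```

arm_command:
  targets:
    - [255, 0, 0, 0, 0, 0, 0]
    - [255, 0, 0, 0, 0, 0, 0]

```text
time: 5.9
ee_pos: [0.4428, 0.1892, 0.2354]
eef_rot: [-0.05, 0.536, 0.08, 0.839]
ft_force: [0.1, -0.3, 0.2]
width: 0.0135
```

```bash
python3 - <<'E'
from h import *
for n in("side","top"): cv2.imwrite(f"pics/{n}4.png",camera(n)[:,:,::-1])
st=read_state();print(st["ee_pos"],st["ft_force"],st["width"],st["joint_positions"].round(2)); 
goal(tcpfor(HR+SQ.apply([0,0,.06])),press_R())
print(stf(tip()))
s=cv2.imread("pics/side4.png"); crop(s,220,80,130,150,4,"pics/c8.png")
s=cv2.imread("pics/top4.png"); crop(s,180,180,130,140,4,"pics/c9.png")
print("tip expected px",proj("side",tip()),proj("top",tip()))
E
```

```text
[0.44262441 0.18941564 0.23543773] [ 0.37319313 -0.1935807  -0.54225962] 0.013862323629527674 [-0.89 -0.34  0.21  2.16  0.33  0.95 -0.64]
shift mm [-0.   0.3  0.3] rotvec [-0.0021 -0.0013  0.0005] deg 0.1
[ -0.34487603 -20.33892233 108.9722219 ]
tip expected px [[283.29583752 163.1439996 ]] [[238.41985194 248.21960069]]
```

View pics/c8.png

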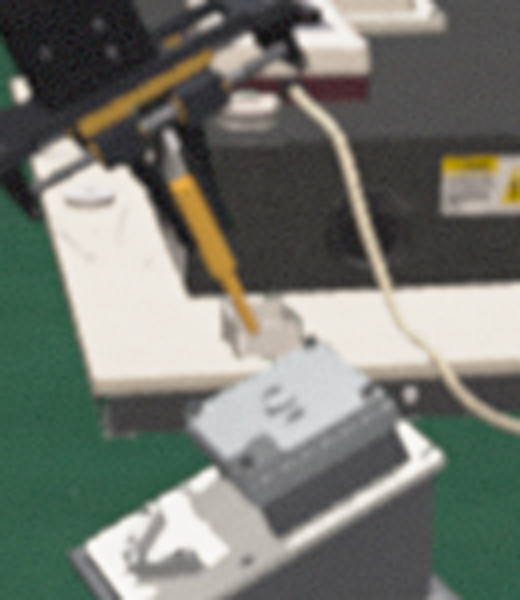

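View pics/c9.png

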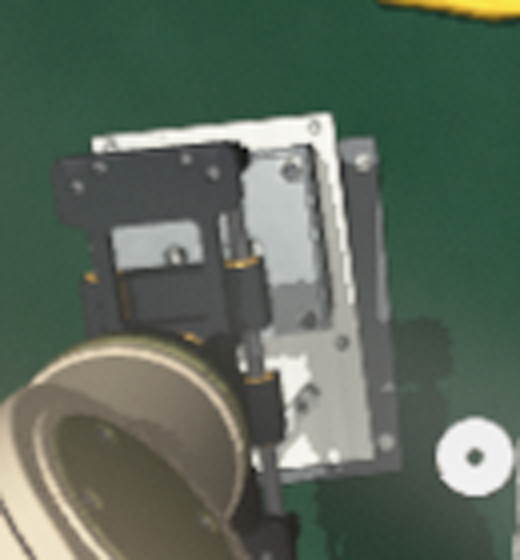

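The side view shows the tip at (283.4,162.4), against an expected (283.3,163.1), so the grip is straight. I'll go down to 5 mm above the back.

arm_command:
  targets:
    - [255, 15, 0.3, 0.3, 0, 0, 0]
    - [255, 30, 0.3, 0.3, 0, 0, 0]
    - [255, 42, 0.3, 0.3, 0, 0, 0]
    - [255, 50, 0.3, 0.3, 0, 0, 0]
    - [255, 55, 0.3, 0.3, 0, 0, 0]
    - [255, 55, 0.3, 0.3, 0, 0, 0]
    - [255, 55, 0.3, 0.3, 0, 0, 0]

```text
time: 6.7
ee_pos: [0.4653, 0.1946, 0.1861]
eef_rot: [-0.051, 0.535, 0.081, 0.839]
ft_force: [-0.2, -0.1, -0.9]
width: 0.0133
```

```bash
python3 - <<'E'
from h import *
cv2.imwrite("pics/side5.png",camera("side")[:,:,::-1])
st=read_state();print(st["ee_pos"],st["ft_force"]); 
goal(tcpfor(HR),press_R())
print(stf(tip()))
s=cv2.imread("pics/side5.png"); crop(s,255,145,75,70,8,"pics/c10.png")
for z in(.049,.054): print("px",proj("side",SQ.apply([0,-.02,z])+SO))
print(proj("side",tip()))
E
```

```text
[0.46527483 0.19467664 0.18625959] [-0.5441757   0.22074869 -1.29529574]
shift mm [ 5.6 -0.5 -0. ] rotvec [-0.0003 -0.0002 -0.0005] deg 0.0
[ 1.19367497e-02 -1.94229870e+01  5.45807778e+01]
px [[293.46065199 183.55097036]]
px [[292.6377209 181.87667  ]]
[[292.46100215 181.59894073]]
```

View pics/c10.png

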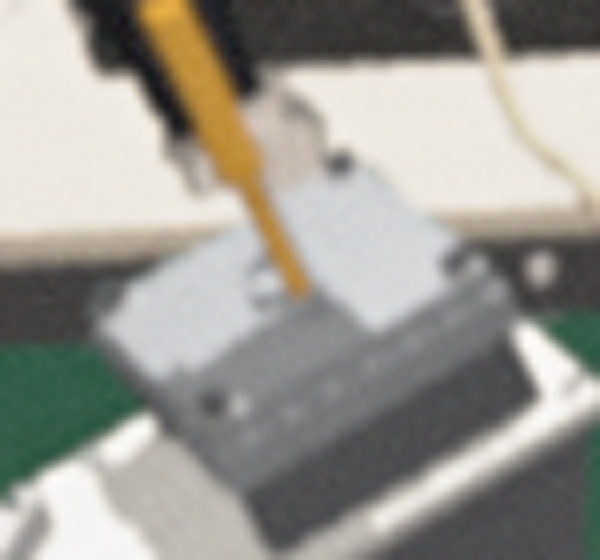

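arm_command:
  targets:
    - [255, 2, -0.5, 0, 0, 0, 0]
    - [255, 4, -0.5, 0, 0, 0, 0]
    - [255, 6, -0.5, 0, 0, 0, 0]
    - [255, 8, -0.5, 0, 0, 0, 0]
    - [255, 9, -0.5, 0, 0, 0, 0]
    - [255, 9, -0.5, 0, 0, 0, 0]

```text
time: 7.35
ee_pos: [0.4689, 0.1947, 0.1774]
eef_rot: [-0.052, 0.535, 0.081, 0.839]
ft_force: [0.2, -0.1, -0.2]
width: 0.0136
```

```bash
cat >>h.py <<'E'
def rep():
    st=read_state();r=R.from_quat(st["eef_rot"]);print("t",st["time"],"tool F",r.inv().apply(st["ft_force"]).round(1),"tool M",r.inv().apply(st["torque"]).round(2),"tip stand",stf(tip()).round(1),"w",round(st["width"]*1000,1))
E
python3 - <<'E'
from h import *
rep()
E
```

```text
t 7.35 tool F [ 0.3 -0.1  0.1] tool M [-0.01  0.64 -0.12] tip stand [ -0.5 -20.1  45. ] w 13.6
```

arm_command:
  targets:
    - [255, 1, 0, 0, 0, 0, 0]
    - [255, 2, 0, 0, 0, 0, 0]
    - [255, 3, 0, 0, 0, 0, 0]
    - [255, 4, 0, 0, 0, 0, 0]
    - [255, 4, 0, 0, 0, 0, 0]

```text
time: 7.85
ee_pos: [0.4706, 0.1951, 0.1738]
eef_rot: [-0.051, 0.535, 0.081, 0.839]
ft_force: [0.1, -0.8, -1.4]
width: 0.013
```

```bash
python3 -c "
from h import *
rep()"
```

```text
t 7.85 tool F [ 1.3 -0.8 -0.7] tool M [-0.01  0.65 -0.08] tip stand [ -0.5 -20.1  41. ] w 13.0
```

arm_command:
  targets:
    - [255, 0.5, 0, 0, 0, 0, 0]
    - [255, 1, 0, 0, 0, 0, 0]
    - [255, 1, 0, 0, 0, 0, 0]

```text
time: 8.15
ee_pos: [0.4711, 0.1952, 0.1732]
eef_rot: [-0.051, 0.535, 0.081, 0.839]
ft_force: [-1.6, -0.1, 0.1]
width: 0.0134
```

```bash
python3 -c "
from h import *
rep()"
```

```text
t 8.15 tool F [-0.7  0.2 -1.4] tool M [-0.03  0.76 -0.09] tip stand [ -0.3 -20.   40.3] w 13.4
```

arm_command:
  targets:
    - [255, 0.5, 0, 0, 0, 0, 0]
    - [255, 1, 0, 0, 0, 0, 0]
    - [255, 1, 0, 0, 0, 0, 0]

```text
time: 8.45
ee_pos: [0.4716, 0.1954, 0.1726]
eef_rot: [-0.051, 0.535, 0.081, 0.839]
ft_force: [-4.0, -1.1, 6.4]
width: 0.0134
```

```bash
python3 -c "
from h import *
rep()"
```

```text
t 8.45 tool F [-7.6 -0.3 -1. ] tool M [-0.06  1.16 -0.32] tip stand [ -0.  -19.9  39.6] w 13.4
```

arm_command:
  targets:
    - [255, 0.5, 0, 0, 0, 0, 0]
    - [255, 1, 0, 0, 0, 0, 0]
    - [255, 1, 0, 0, 0, 0, 0]

```text
time: 8.75
ee_pos: [0.472, 0.1954, 0.1718]
eef_rot: [-0.051, 0.535, 0.081, 0.839]
ft_force: [-5.5, -2.8, 7.6]
width: 0.0137
```

```bash
python3 -c "
from h import *
rep()"
```

```text
t 8.75 tool F [-9.4 -1.7 -2.1] tool M [-0.06  1.17 -0.34] tip stand [  0.  -20.   38.6] w 13.7
```

arm_command:
  targets:
    - [255, 0.5, 0, 0, 0, 0, 0]
    - [255, 1, 0, 0, 0, 0, 0]
    - [255, 1.5, 0, 0, 0, 0, 0]
    - [255, 1.5, 0, 0, 0, 0, 0]

```text
time: 9.15
ee_pos: [0.4727, 0.1955, 0.1705]
eef_rot: [-0.051, 0.535, 0.081, 0.839]
ft_force: [-5.3, -2.8, 7.3]
width: 0.0133
```

```bash
python3 -c "
from h import *
rep()"
```

```text
t 9.15 tool F [-9.  -1.7 -2.1] tool M [-0.04  1.13 -0.44] tip stand [  0.2 -20.   37.2] w 13.3
```

arm_command:
  targets:
    - [255, -8, 0, 0, 0, 0, 0]
    - [255, -16, 0, 0, 0, 0, 0]
    - [255, -22, 0, 0, 0, 0, 0]
    - [255, -23, 10, 0, 0, 0, 0]
    - [255, -23, 22, 0, 0, 0, 0]
    - [255, -23, 34, 0, 0, 0, 0]
    - [255, -23, 40, 0, 0, 0, 0]
    - [255, -23, 40, 0, 0, 0, 0]
    - [255, -23, 40, 0, 0, 0, 0]

```text
time: 10.05
ee_pos: [0.4553, 0.2328, 0.1904]
eef_rot: [-0.052, 0.535, 0.081, 0.839]
ft_force: [0.3, 0.0, -1.1]
width: 0.0134
```

```bash
python3 - <<'E'
from h import *
cv2.imwrite("pics/side6.png",camera("side")[:,:,::-1])
rep(); goal(tcpfor(HL),press_R())
s=cv2.imread("pics/side6.png"); crop(s,255,135,75,80,7,"pics/c11.png")
print(proj("side",tip()))
E
```

```text
t 10.1 tool F [ 0.7  1.4 -0.7] tool M [-0.04  0.58 -0.04] tip stand [-0.5 19.5 59.4] w 13.8
shift mm [10.4  0.4  0.5] rotvec [-0.0001 -0.0012  0.0003] deg 0.1
[[285.85551436 174.80523172]]
```

View pics/c11.png

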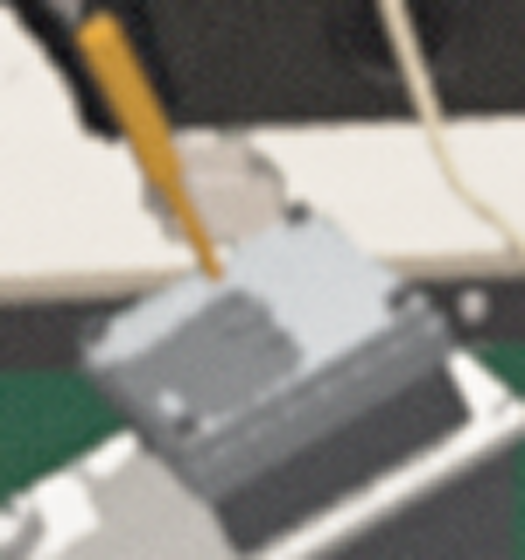

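arm_command:
  targets:
    - [255, 4, 0.4, 0.4, 0, 0, 0]
    - [255, 7, 0.4, 0.4, 0, 0, 0]
    - [255, 9.5, 0.4, 0.4, 0, 0, 0]
    - [255, 12, 0.4, 0.4, 0, 0, 0]
    - [255, 14, 0.4, 0.4, 0, 0, 0]
    - [255, 16, 0.4, 0.4, 0, 0, 0]
    - [255, 16, 0.4, 0.4, 0, 0, 0]

```text
time: 10.8
ee_pos: [0.4622, 0.2345, 0.1761]
eef_rot: [-0.052, 0.535, 0.081, 0.839]
ft_force: [0.6, -0.0, -0.9]
width: 0.0137
```

```bash
python3 -c "
from h import *
rep()"
```

```text
t 10.8 tool F [ 1.1 -0.2  0.2] tool M [ 0.02  0.62 -0.04] tip stand [-0.1 20.2 43.4] w 13.7
```

In the left hole. Next to 40.4, and then on in small steps.

arm_command:
  targets:
    - [255, 1, 0, 0, 0, 0, 0]
    - [255, 2, 0, 0, 0, 0, 0]
    - [255, 3, 0, 0, 0, 0, 0]
    - [255, 3, 0, 0, 0, 0, 0]

```text
time: 11.2
ee_pos: [0.4635, 0.2349, 0.1737]
eef_rot: [-0.051, 0.535, 0.081, 0.839]
ft_force: [-0.5, 0.4, -0.5]
width: 0.0134
```

```bash
python3 -c "
from h import *
rep()"
```

```text
t 11.2 tool F [ 0.3  0.5 -0.6] tool M [-0.11  0.64 -0.06] tip stand [ 0.1 20.4 40.6] w 13.4
```

arm_command:
  targets:
    - [255, 0.7, 0, 0, 0, 0, 0]
    - [255, 1.3, 0, 0, 0, 0, 0]
    - [255, 1.3, 0, 0, 0, 0, 0]

```text
time: 11.5
ee_pos: [0.4641, 0.2352, 0.1729]
eef_rot: [-0.051, 0.535, 0.081, 0.839]
ft_force: [-3.6, -1.4, 4.5]
width: 0.0135
```

```bash
python3 -c "
from h import *
rep()"
```

```text
t 11.5 tool F [-5.7 -0.7 -1.5] tool M [ 0.04  0.95 -0.17] tip stand [ 0.3 20.6 39.7] w 13.5
```

arm_command:
  targets:
    - [255, 0.5, -0.3, 0, 0, 0, 0]
    - [255, 1, -0.3, 0, 0, 0, 0]
    - [255, 1.5, -0.3, 0, 0, 0, 0]
    - [255, 2, -0.3, 0, 0, 0, 0]
    - [255, 2.5, -0.3, 0, 0, 0, 0]
    - [255, 2.5, -0.3, 0, 0, 0, 0]

```text
time: 12.1
ee_pos: [0.4652, 0.2354, 0.1708]
eef_rot: [-0.051, 0.535, 0.081, 0.839]
ft_force: [-5.1, -0.7, 6.5]
width: 0.0134
```

```bash
python3 -c "
from h import *
rep()"
```

```text
t 12.1 tool F [-8.1  0.3 -1.9] tool M [-0.04  1.14  0.07] tip stand [ 0.5 20.6 37.3] w 13.4
```

arm_command:
  targets:
    - [255, 0.5, 0, 0, 0, 0, 0]
    - [255, 1, 0, 0, 0, 0, 0]
    - [255, 1.5, 0, 0, 0, 0, 0]
    - [255, 2, 0, 0, 0, 0, 0]
    - [255, 2.5, 0, 0, 0, 0, 0]
    - [255, 2.5, 0, 0, 0, 0, 0]

```text
time: 12.7
ee_pos: [0.4662, 0.2357, 0.1686]
eef_rot: [-0.051, 0.535, 0.081, 0.839]
ft_force: [-4.7, -0.8, 6.4]
width: 0.0133
```

```bash
python3 -c "
from h import *
rep()"
```

```text
t 12.7 tool F [-7.8  0.1 -1.6] tool M [-0.    1.04  0.15] tip stand [ 0.5 20.8 34.9] w 13.3
```

arm_command:
  targets:
    - [255, -8, 0, 0, 0, 0, 0]
    - [255, -16, 0, 0, 0, 0, 0]
    - [255, -24, 0, 0, 0, 0, 0]
    - [255, -24, -12, 0, 0, 0, 0]
    - [255, -24, -24, 0, 0, 0, 0]
    - [255, -24, -36, 0, 0, 0, 0]
    - [255, -24, -41, 0, 0, 0, 0]
    - [255, -24, -41, 0, 0, 0, 0]

```text
time: 13.5
ee_pos: [0.4643, 0.1917, 0.1895]
eef_rot: [-0.051, 0.535, 0.08, 0.839]
ft_force: [-0.6, 0.1, -1.2]
width: 0.0135
```

```bash
python3 -c "
from h import *
rep(); goal(tcpfor(HR),press_R())"
```

```text
t 13.5 tool F [ 0.9  0.2 -1. ] tool M [ 0.    0.62 -0.  ] tip stand [ -0.1 -22.2  58.2] w 13.5
shift mm [9.2 2.2 0. ] rotvec [-0.0017 -0.001   0.0003] deg 0.1
```

arm_command:
  targets:
    - [255, 2, 2, 0, 0, 0, 0]
    - [255, 5, 2, 0, 0, 0, 0]
    - [255, 8, 2, 0, 0, 0, 0]
    - [255, 11, 2, 0, 0, 0, 0]
    - [255, 14, 2, 0, 0, 0, 0]
    - [255, 16.5, 2, 0, 0, 0, 0]
    - [255, 18.5, 2, 0, 0, 0, 0]
    - [255, 19.5, 2, 0, 0, 0, 0]
    - [255, 19.5, 2, 0, 0, 0, 0]

```text
time: 14.4
ee_pos: [0.4718, 0.1964, 0.1719]
eef_rot: [-0.051, 0.535, 0.081, 0.839]
ft_force: [0.1, 1.0, -1.1]
width: 0.0132
```

```bash
python3 -c "
from h import *
rep()"
```

```text
t 14.4 tool F [ 1.1  1.  -0.2] tool M [-0.06  0.59 -0.07] tip stand [ -0.  -19.   38.8] w 13.2
```

arm_command:
  targets:
    - [255, 0.5, 0, 0, 0, 0, 0]
    - [255, 1, 0, 0, 0, 0, 0]
    - [255, 1.5, 0, 0, 0, 0, 0]
    - [255, 1.5, 0, 0, 0, 0, 0]

```text
time: 14.8
ee_pos: [0.4725, 0.1966, 0.1709]
eef_rot: [-0.051, 0.535, 0.081, 0.839]
ft_force: [-2.6, -0.0, 2.4]
width: 0.0134
```

```bash
python3 -c "
from h import *
rep()"
```

```text
t 14.8 tool F [-3.2  0.5 -1.3] tool M [ 0.01  0.78 -0.16] tip stand [  0.3 -18.9  37.6] w 13.4
```

arm_command:
  targets:
    - [255, 0.5, -0.7, 0, 0, 0, 0]
    - [255, 1, -0.7, 0, 0, 0, 0]
    - [255, 1.5, -0.7, 0, 0, 0, 0]
    - [255, 2, -0.7, 0, 0, 0, 0]
    - [255, 2.5, -0.7, 0, 0, 0, 0]
    - [255, 3, -0.7, 0, 0, 0, 0]
    - [255, 3, -0.7, 0, 0, 0, 0]

```text
time: 15.5
ee_pos: [0.4738, 0.1965, 0.1685]
eef_rot: [-0.051, 0.535, 0.081, 0.839]
ft_force: [-5.6, -0.5, 6.5]
width: 0.0136
```

```bash
python3 -c "
from h import *
rep()"
```

```text
t 15.5 tool F [-8.2  0.5 -2.3] tool M [-0.03  1.06  0.01] tip stand [  0.5 -19.2  34.8] w 13.6
```

arm_command:
  targets:
    - [255, 0.5, 0, 0, 0, 0, 0]
    - [255, 1, 0, 0, 0, 0, 0]
    - [255, 1.5, 0, 0, 0, 0, 0]
    - [255, 2, 0, 0, 0, 0, 0]
    - [255, 2, 0, 0, 0, 0, 0]

```text
time: 16.0
ee_pos: [0.4746, 0.1966, 0.1665]
eef_rot: [-0.051, 0.535, 0.081, 0.839]
ft_force: [-3.7, -0.1, 3.9]
width: 0.0138
```

```bash
python3 -c "
from h import *
rep()"
```

```text
t 16.0 tool F [-5.1  0.6 -1.6] tool M [-0.05  0.98  0.03] tip stand [  0.3 -19.3  32.7] w 13.8
```

arm_command:
  targets:
    - [255, -9, 0, 0, 0, 0, 0]
    - [255, -18, 0, 0, 0, 0, 0]
    - [255, -26, 0, 0, 0, 0, 0]
    - [255, -26, 12, 0, 0, 0, 0]
    - [255, -26, 24, 0, 0, 0, 0]
    - [255, -26, 36, 0, 0, 0, 0]
    - [255, -26, 39, 0, 0, 0, 0]
    - [255, -26, 39, 0, 0, 0, 0]

```text
time: 16.8
ee_pos: [0.4561, 0.2331, 0.1893]
eef_rot: [-0.052, 0.535, 0.081, 0.839]
ft_force: [-0.2, -0.4, -0.8]
width: 0.0139
```

```bash
python3 - <<'E'
from h import *
rep(); goal(tcpfor(HL),press_R())
cv2.imwrite("pics/side7.png",camera("side")[:,:,::-1])
s=cv2.imread("pics/side7.png"); crop(s,235,145,105,100,6,"pics/c12.png")
E
```

```text
t 16.8 tool F [ 0.6 -0.4 -0.5] tool M [-0.02  0.63 -0.09] tip stand [-0.3 20.  58. ] w 13.9
shift mm [ 9.  -0.   0.3] rotvec [ 0.0016 -0.0014  0.    ] deg 0.1
```

View pics/c12.png

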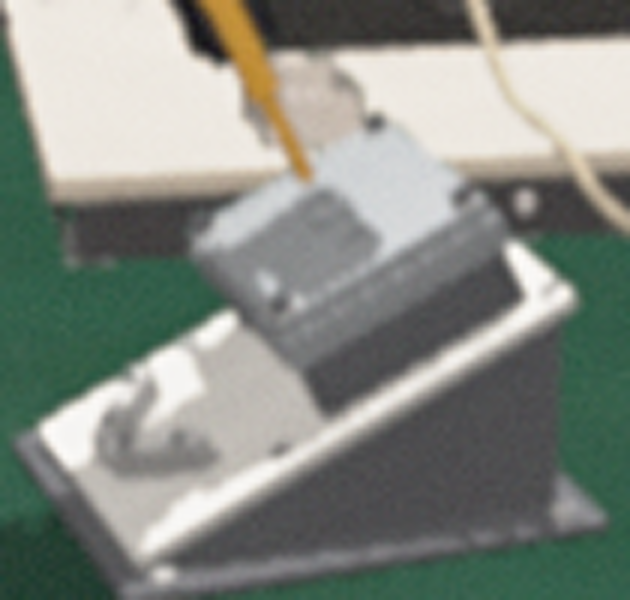

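The bearing is still in its seat, and the tip is over the left hole. I'll go in to just above the expected contact at about 35.

arm_command:
  targets:
    - [255, 4, 0, 0.3, 0, 0, 0]
    - [255, 8, 0, 0.3, 0, 0, 0]
    - [255, 11, 0, 0.3, 0, 0, 0]
    - [255, 14, 0, 0.3, 0, 0, 0]
    - [255, 17, 0, 0.3, 0, 0, 0]
    - [255, 20, 0, 0.3, 0, 0, 0]
    - [255, 21.5, 0, 0.3, 0, 0, 0]
    - [255, 22, 0, 0.3, 0, 0, 0]

```text
time: 17.65
ee_pos: [0.4657, 0.2342, 0.1697]
eef_rot: [-0.052, 0.535, 0.081, 0.839]
ft_force: [-0.5, -0.1, -1.6]
width: 0.0134
```

```bash
python3 -c "
from h import *
rep()"
```

```text
t 17.65 tool F [ 1.2 -0.  -1.1] tool M [-0.08  0.62 -0.08] tip stand [ 0.2 19.3 36.2] w 13.4
```

arm_command:
  targets:
    - [255, 0.5, -0.3, 0, 0, 0, 0]
    - [255, 1, -0.3, 0, 0, 0, 0]
    - [255, 1.5, -0.3, 0, 0, 0, 0]
    - [255, 2, -0.3, 0, 0, 0, 0]
    - [255, 2, -0.3, 0, 0, 0, 0]

```text
time: 18.15
ee_pos: [0.4667, 0.2344, 0.1685]
eef_rot: [-0.051, 0.535, 0.081, 0.839]
ft_force: [-4.0, -1.0, 4.3]
width: 0.0133
```

```bash
python3 -c "
from h import *
rep()"
```

```text
t 18.15 tool F [-5.6 -0.2 -1.9] tool M [-0.01  1.13 -0.22] tip stand [ 0.6 19.3 34.7] w 13.3
```

arm_command:
  targets:
    - [255, 0.5, 0.3, 0, 0, 0, 0]
    - [255, 1, 0.3, 0, 0, 0, 0]
    - [255, 1.5, 0.3, 0, 0, 0, 0]
    - [255, 2, 0.3, 0, 0, 0, 0]
    - [255, 2, 0.3, 0, 0, 0, 0]

```text
time: 18.65
ee_pos: [0.4674, 0.2347, 0.1666]
eef_rot: [-0.051, 0.535, 0.081, 0.839]
ft_force: [-3.8, -1.1, 4.6]
width: 0.0134
```

```bash
python3 -c "
from h import *
rep()"
```

```text
t 18.65 tool F [-5.8 -0.3 -1.6] tool M [ 0.    1.11 -0.18] tip stand [ 0.5 19.4 32.7] w 13.4
```

arm_command:
  targets:
    - [255, 0.5, 0, 0, 0, 0, 0]
    - [255, 1, 0, 0, 0, 0, 0]
    - [255, 1.5, 0, 0, 0, 0, 0]
    - [255, 2, 0, 0, 0, 0, 0]
    - [255, 2, 0, 0, 0, 0, 0]

```text
time: 19.15
ee_pos: [0.4682, 0.2346, 0.1642]
eef_rot: [-0.052, 0.535, 0.081, 0.839]
ft_force: [0.3, -0.5, -1.0]
width: 0.0137
```

```bash
python3 -c "
from h import *
rep()"
```

```text
t 19.15 tool F [ 1.  -0.5 -0.2] tool M [-0.02  0.66 -0.1 ] tip stand [ 0.2 19.2 30.1] w 13.7
```

```bash
python3 - <<'E'
from h import *
cv2.imwrite("pics/side8.png",camera("side")[:,:,::-1])
rep()
s=cv2.imread("pics/side8.png"); crop(s,235,145,105,100,6,"pics/c13.png")
E
```

```text
t 19.2 tool F [ 0.5 -0.7  0.1] tool M [-0.05  0.66 -0.03] tip stand [ 0.2 19.2 30.2] w 13.1
```

View pics/c13.png

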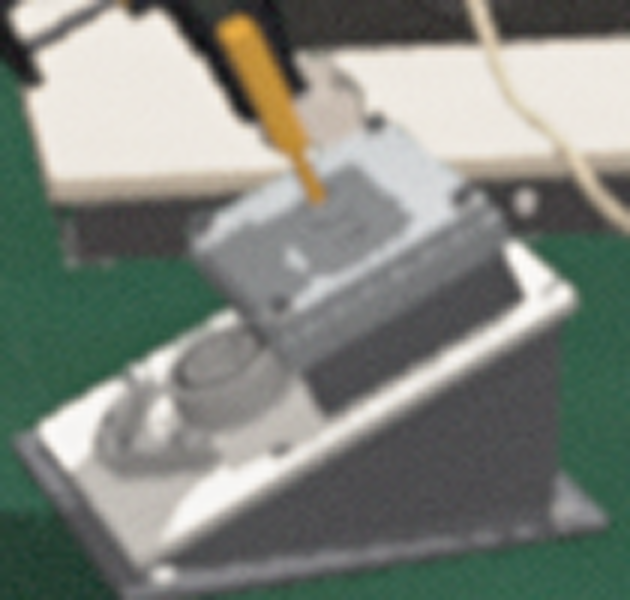

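arm_command:
  targets:
    - [255, -20, 0, 0, 0, 0, 0]
    - [255, -45, 0, 0, 0, 0, 0]
    - [255, -75, 0, 0, 0, 0, 0]
    - [255, -90, 0, 0, 0, 0, 0]
    - [255, -90, 0, 0, 0, 0, 0]

```text
time: 19.7
ee_pos: [0.4313, 0.2282, 0.2483]
eef_rot: [-0.051, 0.534, 0.082, 0.84]
ft_force: [0.1, 0.3, -1.4]
width: 0.0134
```

```bash
python3 - <<'E'
from h import *
cv2.imwrite("pics/side9.png",camera("side")[:,:,::-1])
rep(); goal([.5757,-.1205,.27],down(np.radians(-51.4)))
s=cv2.imread("pics/side9.png"); crop(s,235,145,105,100,6,"pics/c14.png")
E
```

```text
t 19.75 tool F [ 1.5 -0.3 -0.6] tool M [-0.04  0.67 -0.05] tip stand [  1.   19.7 120.8] w 13.6
shift mm [  10.2 -369.5   78.2] rotvec [ 1.0711  0.392  -0.2391] deg 66.8
```

View pics/c14.png

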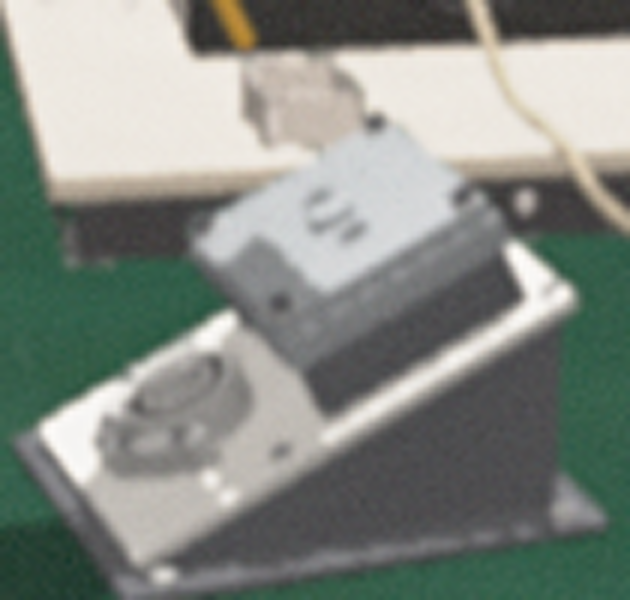

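The bearing lies flat in the V stop. I'll carry the drift back to its stand.

arm_command:
  targets:
    - [255, 10, -370, 78, 1.071, 0.392, -0.239]
    - [255, 10, -370, 78, 1.071, 0.392, -0.239]
    - [255, 10, -370, 78, 1.071, 0.392, -0.239]
    - [255, 10, -370, 78, 1.071, 0.392, -0.239]
    - [255, 10, -370, 78, 1.071, 0.392, -0.239]
    - [255, 10, -370, 78, 1.071, 0.392, -0.239]
    - [255, 10, -370, 78, 1.071, 0.392, -0.239]
    - [255, 10, -370, 78, 1.071, 0.392, -0.239]
    - [255, 10, -370, 78, 1.071, 0.392, -0.239]
    - [255, 10, -370, 78, 1.071, 0.392, -0.239]

```text
time: 20.75
ee_pos: [0.5751, -0.1225, 0.2678]
eef_rot: [0.305, 0.638, -0.309, 0.636]
ft_force: [0.5, 0.6, -0.6]
width: 0.0134
```

arm_command:
  targets:
    - [255, 0, 0, 0, 0, 0, 0]
    - [255, 0, 0, 0, 0, 0, 0]
    - [255, 0, 0, 0, 0, 0, 0]

```text
time: 21.05
ee_pos: [0.575, -0.1204, 0.2702]
eef_rot: [0.306, 0.637, -0.306, 0.637]
ft_force: [0.1, -0.1, -0.5]
width: 0.0134
```

```bash
python3 - <<'E'
from h import *
cv2.imwrite("pics/side10.png",camera("side")[:,:,::-1])
rep(); print(read_state()["ee_pos"]);goal([.5757,-.1205,.13],down(np.radians(-51.4)))
s=cv2.imread("pics/side10.png"); crop(s,310,100,110,200,3,"pics/c15.png"); print(proj("side",tip()))
E
```

```text
t 21.1 tool F [-0.2  0.6  0.1] tool M [ 0.01  0.04 -0.11] tip stand [  49.7 -349.9  117. ] w 13.5
[ 0.57502868 -0.12054202  0.27018399]
shift mm [140.2   0.6   0.4] rotvec [0.0014 0.0002 0.0005] deg 0.1
[[364.06112676 200.16954876]]
```

View pics/c15.png

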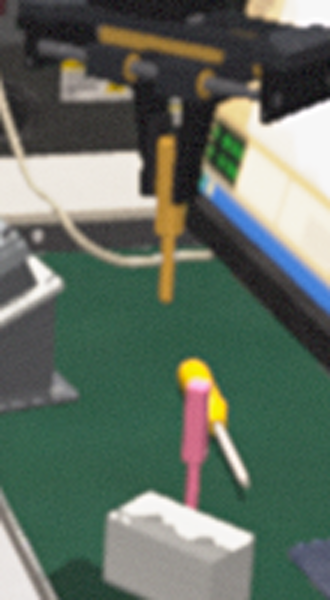

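arm_command:
  targets:
    - [255, 35, 0.6, 0.4, 0, 0, 0]
    - [255, 75, 0.6, 0.4, 0, 0, 0]
    - [255, 110, 0.6, 0.4, 0, 0, 0]
    - [255, 130, 0.6, 0.4, 0, 0, 0]
    - [255, 140, 0.6, 0.4, 0, 0, 0]
    - [255, 140, 0.6, 0.4, 0, 0, 0]
    - [255, 140, 0.6, 0.4, 0, 0, 0]

```text
time: 21.8
ee_pos: [0.5763, -0.1215, 0.1311]
eef_rot: [0.306, 0.637, -0.307, 0.638]
ft_force: [0.2, -1.1, -0.7]
width: 0.0136
```

```bash
python3 - <<'E'
from h import *
cv2.imwrite("pics/side11.png",camera("side")[:,:,::-1])
print(read_state()["ee_pos"],read_state()["ft_force"]);goal([.5757,-.1205,.072],down(np.radians(-51.4)))
s=cv2.imread("pics/side11.png"); crop(s,320,190,90,120,5,"pics/c16.png"); print(proj("side",tip()),proj("side",[.5764,-.1209,.048]))
E
```

```text
[ 0.5765266  -0.12160219  0.13132934] [-0.10642476 -0.78728935 -0.47437985]
shift mm [59.3  0.  -1.5] rotvec [-0.      0.0016  0.    ] deg 0.1
[[361.1068382  265.44513869]] [[360.50885036 271.81382832]]
```

View pics/c16.png

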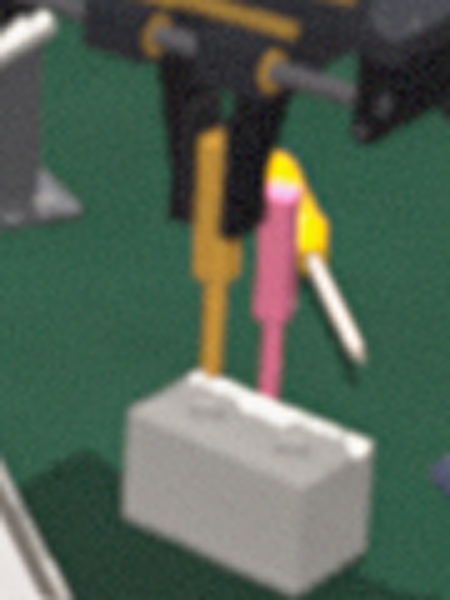

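arm_command:
  targets:
    - [255, 5, 0, -1, 0, 0, 0]
    - [255, 10, 0, -1, 0, 0, 0]
    - [255, 15, 0, -1, 0, 0, 0]
    - [255, 20, 0, -1, 0, 0, 0]
    - [255, 25, 0, -1, 0, 0, 0]
    - [255, 25, 0, -1, 0, 0, 0]

```text
time: 22.45
ee_pos: [0.5746, -0.1207, 0.1039]
eef_rot: [0.306, 0.638, -0.308, 0.637]
ft_force: [-0.4, -0.1, -1.1]
width: 0.0138
```

```bash
python3 - <<'E'
from h import *
rep();print(read_state()["ee_pos"]);goal([.5757,-.1205,.072],down(np.radians(-51.4)))
E
```

```text
t 22.45 tool F [ 1.1 -0.4 -0.2] tool M [-0.06  0.01 -0.11] tip stand [ -21.2 -349.9  -33.4] w 13.8
[ 0.5745576  -0.12068965  0.10394214]
shift mm [31.9  1.1  0.6] rotvec [-0.0002 -0.0005  0.0028] deg 0.2
```

In the hole (tip at about z 0.035, no force). I'll go on down to the shoulder.

arm_command:
  targets:
    - [255, 6, 0.8, 0.5, 0, 0, 0]
    - [255, 12, 0.8, 0.5, 0, 0, 0]
    - [255, 18, 0.8, 0.5, 0, 0, 0]
    - [255, 23, 0.8, 0.5, 0, 0, 0]
    - [255, 27, 0.8, 0.5, 0, 0, 0]
    - [255, 29.5, 0.8, 0.5, 0, 0, 0]
    - [255, 30.5, 0.8, 0.5, 0, 0, 0]
    - [255, 30.5, 0.8, 0.5, 0, 0, 0]

```text
time: 23.25
ee_pos: [0.5759, -0.1207, 0.0743]
eef_rot: [0.306, 0.637, -0.307, 0.637]
ft_force: [0.3, -0.7, -1.4]
width: 0.0137
```

```bash
python3 - <<'E'
from h import *
rep();print(read_state()["ee_pos"]);goal([.5757,-.1205,.0715],down(np.radians(-51.4)))
E
```

```text
t 23.25 tool F [ 1.4 -0.2  0.7] tool M [ 0.03  0.01 -0.17] tip stand [ -32.4 -350.3  -60.9] w 13.7
[ 0.5759389  -0.12072302  0.07431172]
shift mm [ 2.8 -0.  -0.3] rotvec [-0.0002  0.0003  0.0018] deg 0.1
```

arm_command:
  targets:
    - [255, 1, 0, 0, 0, 0, 0]
    - [255, 2, 0, 0, 0, 0, 0]
    - [255, 2.6, 0, 0, 0, 0, 0]
    - [255, 3, 0, 0, 0, 0, 0]
    - [255, 3, 0, 0, 0, 0, 0]

```text
time: 23.75
ee_pos: [0.5761, -0.1207, 0.0715]
eef_rot: [0.306, 0.637, -0.307, 0.637]
ft_force: [-0.9, 0.1, -0.6]
width: 0.0133
```

```bash
python3 - <<'E'
from h import *
rep();print(read_state()["ee_pos"])
E
```

```text
t 23.75 tool F [ 0.6 -0.6 -0.6] tool M [-0.01  0.12 -0.18] tip stand [ -33.5 -350.3  -63.5] w 13.3
[ 0.57606884 -0.1207345   0.07152466]
```

arm_command:
  targets:
    - [255, 0.5, 0, 0, 0, 0, 0]
    - [255, 1, 0, 0, 0, 0, 0]
    - [255, 1, 0, 0, 0, 0, 0]

```text
time: 24.05
ee_pos: [0.5763, -0.1209, 0.0709]
eef_rot: [0.306, 0.637, -0.307, 0.637]
ft_force: [-0.6, -0.0, 5.0]
width: 0.0133
```

```bash
python3 - <<'E'
from h import *
rep();print(read_state()["ee_pos"])
E
```

```text
t 24.05 tool F [-5.  -0.5 -0.3] tool M [ 0.01  0.15 -0.3 ] tip stand [ -33.5 -350.6  -64.2] w 13.3
[ 0.57632376 -0.12093881  0.0708613 ]
```

Seated (5 N at the shoulder). I'll release and retreat upward.

arm_command:
  targets:
    - [200, 0, 0, 0, 0, 0, 0]
    - [140, 0, 0, 0, 0, 0, 0]
    - [100, 0, 0, 0, 0, 0, 0]
    - [100, 0, 0, 0, 0, 0, 0]
    - [100, 0, 0, 0, 0, 0, 0]

```text
time: 24.55
ee_pos: [0.5759, -0.1207, 0.0703]
eef_rot: [0.306, 0.637, -0.307, 0.637]
ft_force: [0.3, -1.3, -0.0]
width: 0.0428
```

arm_command:
  targets:
    - [100, -15, 0, 0, 0, 0, 0]
    - [100, -40, 0, 0, 0, 0, 0]
    - [100, -80, 0, 0, 0, 0, 0]
    - [100, -125, 0, 0, 0, 0, 0]
    - [100, -165, 0, 0, 0, 0, 0]
    - [100, -180, 0, 0, 0, 0, 0]
    - [100, -180, 0, 0, 0, 0, 0]

```text
time: 25.25
ee_pos: [0.5772, -0.121, 0.2535]
eef_rot: [0.307, 0.636, -0.307, 0.638]
ft_force: [-0.4, -0.1, -0.5]
width: 0.0528
```

```bash
python3 - <<'E'
from h import *
rep();
for n in("side","top"): cv2.imwrite(f"pics/{n}12.png",camera(n)[:,:,::-1])
s=cv2.imread("pics/side12.png"); crop(s,230,140,190,170,4,"pics/c17.png")
print(goal([.45,.05,.28],down(np.radians(-30))))
E
```

```text
t 25.25 tool F [ 0.5 -0.4 -0.2] tool M [-0.    0.04 -0.14] tip stand [  44.7 -350.8  100.9] w 52.8
shift mm [ -29.9    7.8 -211.7] rotvec [-0.3737 -0.0005  0.0018] deg 21.4
(array([ -29.93271038,    7.83071673, -211.68807192]), array([-0.37370947, -0.00048434,  0.00181393]))
```

View pics/c17.png

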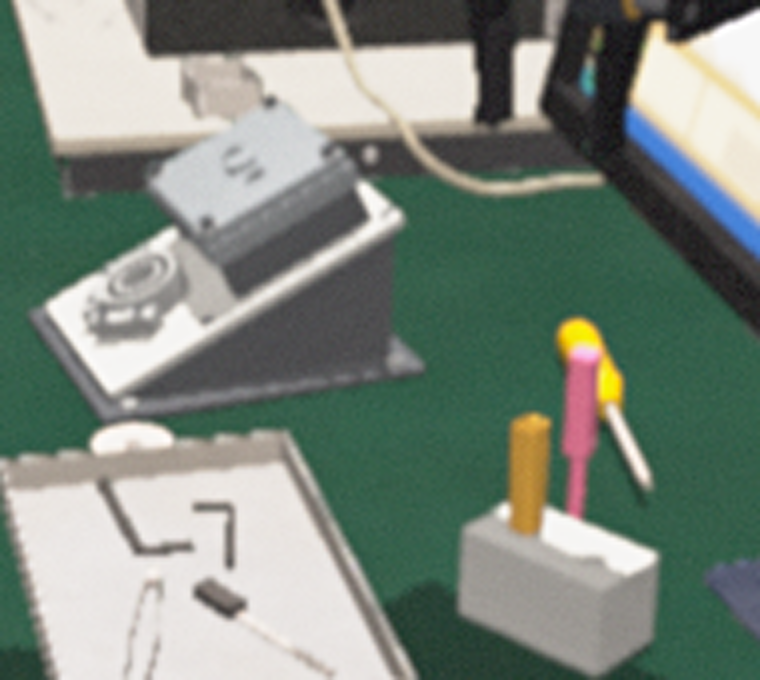

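View pics/top12.png

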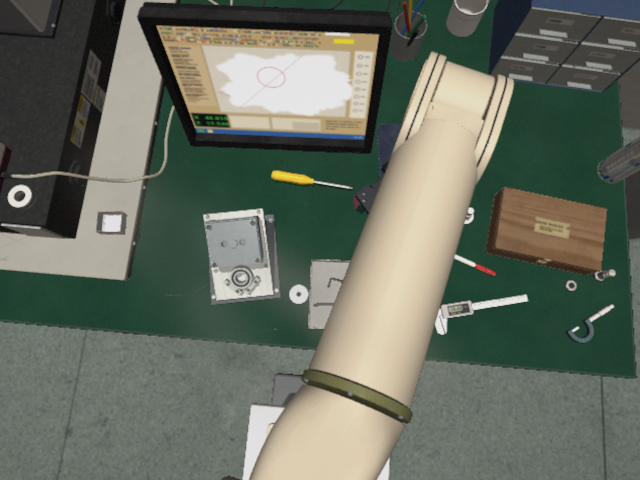

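```bash
python3 - <<'E'
from h import *
p=SQ.apply([-.088,0,.02])+SO
print("bearing top centre expect",proj("top",p),proj("side",p),"obs side",(230+142/4,140+277/4))
s=cv2.imread("pics/top12.png"); crop(s,200,200,80,110,5,"pics/c18.png")
print("drift top expect",proj("side",[.576,-.1208,.108]),"obs",(230+531/4,140+421/4),"initial obs",(363,245.6))
print("jv",abs(read_state()["joint_vel"]).max())
E
```

```text
bearing top centre expect [[240.37250985 277.29191396]] [[264.41408218 208.65575894]] obs side (265.5, 209.25)
drift top expect [[361.9213834  244.84331884]] obs (362.75, 245.25) initial obs (363, 245.6)
jv 0.023190125188242823
```

View pics/c18.png

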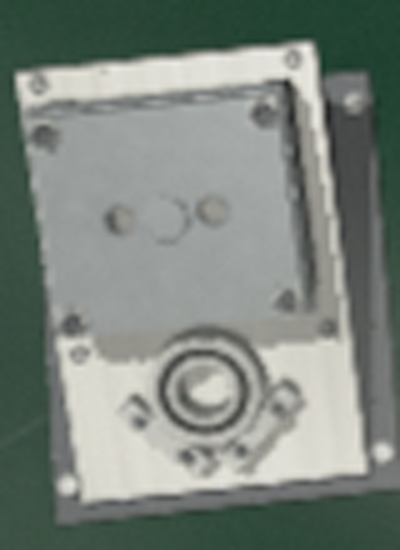

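The top view shows the bearing flat in the V, with its centre at about (241.2,277.6) against an expected (240.4,277.3). The drift is fully down, with its top within 1 px of where it started. I'll hand the job in.

```bash
python3 -c "
from bench import *
print(close_job())"
```

```text
the job is handed in; nothing more can be done
None
```

The bearing is out of the housing and lies flat in the V stop. The brass drift is back upright and fully down in its original hole, and the job is handed in at about 25 s of the 64 s allowed.

- **Pressing:** I worked right, left, right, left, with readings of 5 to 9.5 N while pressing. The tips at the two holes stayed within about 3 mm of each other, so the tilt stayed under about 4.5 degrees against the 8 degree limit. The tilt is worked out from the tip positions, not seen directly. The bearing came free on the fourth press, at the left hole.
- **Last checks on the bearing:** It lies within about 1 pixel (about 2 mm) of the V seat position in both views.
- **Last checks on the drift:** Its shoulder took 5 N when it seated. Its top is within 1 pixel of where it started.
- **Other objects:** The gripper was open and clear, and it never touched the bearing. The screwdriver and the pink look-alike drift look undisturbed in the last pictures. I made no separate measurement of the disc or shaft, but nothing came near them.

No check failed. The only mismatch was that the tip looked about 2 pixels off its computed position in the side view just after I lifted the drift. It matched within 1 pixel at the housing.

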